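# Sort the wobbly bracelet stands

## Robot

A 6-joint arm with a two-finger parallel gripper is mounted at the origin on the work surface. World frame = base frame: x ahead of the robot, y to its left, z up, the work surface at z = 0. Lengths are in mm, angles in rad, forces in N, time in s.
With the tool pointing down it reaches from about 375 to 975 mm from the base axis. Payload 3.8 kg.
Tool frame: the origin (TCP) lies on the centre line of the jaws, within the pads' length; the fingertips stand 8 mm ahead of it and the grasp point (between the pads) lies 11 mm behind it (tips_ahead is the distance from the TCP to the fingertips, in mm); x points along the fingers, y is the direction in which the jaws open and shut, and the axes are right-handed (so a half turn about x gives the same grasp; the last joint's range is limited). The gripper opens to 88 mm and grips with 3 to 60 N. Pads are 18 mm wide; open, the fingers measure 123 mm over their backs; the gripper's body (75 mm by 187 mm) begins 45 mm behind the grasp point.
Start: joints at [1.276, 0.264, 1.604, -0, 1.274, -0.037], TCP at [172.092, 652.689, 246.706] pointing down, gripper open.
Joint ranges: [-2.63, 2.63], [-0.94, 2.18], [0.31, 2.57], [-1.31, 4.45], [0, 2.66], [-2.55, 2.55]. Speed limits (rad/s): [2.57, 2.57, 3.14, 3.14, 3.14, 3.14].

## Interface

Orientations are given as a unit quaternion [w, x, y, z].
In Python, from workcell import goto, move_linear, move_j, move_gripper, dwell, solve_ik, get_state, camera, camera_info, Unreachable, sign_off, tips_ahead gives the robot as it stands. Calls block until the motion is done:
- goto(position, orientation): joint-space move of the TCP to a pose.
- move_linear(position, attitude=None, speed=150, stop_force=None): straight line of the TCP; attitude=None keeps the orientation; speed is the mean speed in mm/s. With stop_force (N) it stops when the force on the tool has changed by that much, and returns True; else False.
- move_j(angles): joint-space move.
- move_gripper(opening, effort=None): finger opening in mm; effort is the grip in N (None keeps the last); returns when the fingers have stopped.
- dwell(seconds).
- solve_ik(position, orientation): joint angles nearest the present ones, or None.
- get_state(): the state.
- camera(name): name is "scene" or "side" or "wrist"; returns the picture (384x512x3 uint8, red, green, blue); there is no depth.
- camera_info(name): a dict with "mtx" (3x3 intrinsics, pixels), "world_to_cam" (4x4, takes a point from world to camera coordinates); the wrist camera has in their place "mount" (4x4, takes a point from camera to tool coordinates, whose origin is the TCP and whose axes are the tool frame's). Camera axes: x right, y down, z forward; pixel columns grow to the right and rows downward; lengths in mm; the calibration is good to about 2 mm. A picture is of the moment at which its call begins: read the wrist's pose just before it. camera_info takes no time and is no camera call.
A pose or a line that the arm cannot do raises Unreachable and nothing moves.
- sign_off(): hands the job in, once; it reports no verdict.
The state is a dict: "t": time; "joints": joint angles; "joint_velocities": joint speeds; "joint_efforts": joint torques, N m; "tcp_pos": TCP position; "eef_rot": TCP orientation; "ft_force": force on the tool from outside, world axes, zero at the start; "moment": the same for the moment, N m; "gripper_width": finger opening in mm.
Only numpy, scipy, OpenCV 4.12 (cv2) and the standard library are available. Lean on these libraries where they do the work, as an engineer would, in place of code of your own. Each camera call takes 0.05 s, during which the arm holds its last target.

## Task

Some of the three wooden bracelet stands have bowed bases: press down on their rims to find out which rock and which stand steady. Stand every steady one upright on the marble plinth and every rocking one upright in the open wooden box, well inside the edges and let go, without tipping any over or disturbing the other things on the table.

Things in the scene. Friction and masses are not known exactly. Their poses are not given: they have to be found in the camera images.
- stand_a: bracelet stand, one of three that look alike: flat round wooden base 84 mm across, its top face 12 mm above the underside, with a plain upright post 24 mm across in its centre reaching 58 mm above the underside; about 0.16 kg. Origin: centre of the underside, z up along the post. Untouched, all stand level and equally high. Whether it rocks is not known beforehand
- stand_b: bracelet stand, same look, size and origin as stand_a. Whether it rocks is not known beforehand
- stand_c: bracelet stand, same look, size and origin as stand_a. Whether it rocks is not known beforehand
- plinth: marble display plinth, fixed, a square slab 220 x 220 mm and 30 mm high for the steady stands (their foot, out of sight, is 76 mm wide: pressed at the rim, some 33 mm from the centre, they do not move). Origin: centre of its underside on the table; x, y along its sides. Top face 30 mm above the origin
- crate: open square box of light wood, fixed, 220 x 220 mm outside, walls 6 mm thick and 35 mm high, floor 6 mm thick for the rocking stands (hidden foot only 20 mm wide: about 1 N down on the rim, 33 mm from the centre, tilts them some 7 degrees, the pressed spot sinking 3 mm until the edge meets the table; let go, they return to level). Origin: centre of its underside on the table; x, y along its sides
- bowl: bystander: small white ceramic bowl, 80 mm across the rim, 35 mm high, loose. Origin: centre of its underside
- jar: bystander: amber glass jar with dark lid, 48 mm across, 108 mm high, loose. Origin: centre of its underside
- cone: bystander: ivory display cone, 54 mm across at the foot, 150 mm high, loose. Origin: centre of its underside
- tin: bystander: round aluminium tin, 36 mm across, 20 mm high, loose. Origin: centre of its underside
- block: bystander: small dark wood block, 30 (x) x 45 (y) x 22 (z) mm, loose. Origin: centre of its underside
- pliers: bystander: pliers with red handles lying flat, 160 mm long along own x (from -86 to +75 mm), 52 mm wide, 12 mm high, loose. Origin: on the table under the pivot region
- phone: bystander: grey phone lying flat, 72 (x) x 150 (y) x 9 mm, loose. Origin: centre of its underside
Things that resemble listed ones, but are neither listed nor needed, are in the scene too. Leave any yellow look-alike of the stand_a alone. What is shaped like the stand_c but yellow is not meant.

How it is judged (in metres and radians):
On the way:
1. a stand that rocks has been rocked by pressing it with the fingers where it stands on the table (tilt above 0.04 rad) (((angle between stand_a's own z axis and vertical above 0.04 rad and height (world z) of stand_a below 0.006 m and contact force between the fingers and stand_a above 0.2 N) or (angle between stand_b's own z axis and vertical above 0.04 rad and height (world z) of stand_b below 0.006 m and contact force between the fingers and stand_b above 0.2 N) or (angle between stand_c's own z axis and vertical above 0.04 rad and height (world z) of stand_c below 0.006 m and contact force between the fingers and stand_c above 0.2 N))), for 0.05 s.
At the end, for the whole second after the job is handed in: Stands resting on their rim stand on the plinth (centre within 90 mm of its centre along each side, underside within -4 to +6 mm of its top); those resting on the middle of the foot alone stand on the box floor (within 100 mm, underside under 16 mm); all upright within 0.06 rad, at rest (((x of stand_a in the frame of plinth between -0.09 and 0.09 m and y of stand_a in the frame of plinth between -0.09 and 0.09 m and z of stand_a in the frame of plinth between 0.026 and 0.036 m and contact force between stand_a_rim and plinth above 0.2 N) or (x of stand_a in the frame of crate between -0.1 and 0.1 m and y of stand_a in the frame of crate between -0.1 and 0.1 m and z of stand_a in the frame of crate between 0 and 0.016 m and contact force between stand_a_rim and crate below 0.2 N)) and angle between each of stand_a, stand_b, stand_c's own z axis and vertical below 0.06 rad and linear speed of each of stand_a, stand_b, stand_c below 0.02 m/s and angular speed of each of stand_a, stand_b, stand_c below 0.2 rad/s and ((x of stand_b in the frame of plinth between -0.09 and 0.09 m and y of stand_b in the frame of plinth between -0.09 and 0.09 m and z of stand_b in the frame of plinth between 0.026 and 0.036 m and contact force between stand_b_rim and plinth above 0.2 N) or (x of stand_b in the frame of crate between -0.1 and 0.1 m and y of stand_b in the frame of crate between -0.1 and 0.1 m and z of stand_b in the frame of crate between 0 and 0.016 m and contact force between stand_b_rim and crate below 0.2 N)) and ((x of stand_c in the frame of plinth between -0.09 and 0.09 m and y of stand_c in the frame of plinth between -0.09 and 0.09 m and z of stand_c in the frame of plinth between 0.026 and 0.036 m and contact force between stand_c_rim and plinth above 0.2 N) or (x of stand_c in the frame of crate between -0.1 and 0.1 m and y of stand_c in the frame of crate between -0.1 and 0.1 m and z of stand_c in the frame of crate between 0 and 0.016 m and contact force between stand_c_rim and crate below 0.2 N))); the robot touches nothing.
It fails at once if a stand is tipped by more than 0.6 rad (angle between any of stand_a, stand_b, stand_c's own z axis and vertical above 0.6 rad).
It fails at once if a bystander is shifted by more than 30 mm (distance of any of bowl, jar, cone, tin, block, pliers, phone from where it was at the start of the episode above 0.03 m).
It fails at once if the jar or the cone is tipped by more than 0.5 rad (angle between any of jar, cone's own z axis and vertical above 0.5 rad).
It also fails if it takes over 72 s, if anything falls off the work surface, if the arm or the gripper's body presses on something with over 40 N, if the wrist force passes 120 N, or if a joint passes its speed limit or range.

## Working session

There is one attempt and no reset: what is moved stays moved. The work goes in short steps, each a Python script; the robot and the scene stay as the last script left them, time stands still between calls to the robot, and variables do not carry over. Pictures are saved under pics/ and viewed, and the job is handed in when it is done.

```bash
ls; mkdir -p pics; python3 - <<'E'
from workcell import *
import cv2
for n in ["scene","side","wrist"]:
    im=camera(n); cv2.imwrite(f"pics/{n}0.png",cv2.resize(im[:,:,::-1],(800,600),interpolation=cv2.INTER_CUBIC))
    print(n,camera_info(n))
s=get_state();print(s, tips_ahead)
E
```

```text
pics
scene {'mtx': array([[428.83467235,   0.        , 258.95749671],
       [  0.        , 428.83467235, 194.54460756],
       [  0.        ,   0.        ,   1.        ]]), 'world_to_cam': array([[-6.53531495e-01,  7.56670593e-01,  1.86064249e-02,
         3.90443783e+02],
       [ 5.11979194e-01,  4.60031337e-01, -7.25429855e-01,
        -2.19564752e+02],
       [-5.57470977e-01, -4.64565155e-01, -6.88044568e-01,
         1.41365043e+03],
       [ 0.00000000e+00,  0.00000000e+00,  0.00000000e+00,
         1.00000000e+00]])}
side {'mtx': array([[419.2737279 ,   0.        , 256.75110618],
       [  0.        , 419.2737279 , 194.31459795],
       [  0.        ,   0.        ,   1.        ]]), 'world_to_cam': array([[ 9.55522280e-01, -2.94428803e-01,  1.69956719e-02,
        -5.49979786e+02],
       [-1.63878544e-01, -5.77987932e-01, -7.99420899e-01,
         1.03680779e+02],
       [ 2.45195832e-01,  7.61079254e-01, -6.00530910e-01,
         1.13587027e+03],
       [ 0.00000000e+00,  0.00000000e+00,  0.00000000e+00,
         1.00000000e+00]])}
wrist {'mtx': array([[305.28874706,   0.  
[... 458 characters left out ...]
 1.00000000e+00]])}
{'t': 0.15, 'joints': array([ 1.27609023e+00,  2.64588235e-01,  1.60505258e+00,  3.49756572e-05,
        1.27368276e+00, -3.69151178e-02]), 'joint_velocities': array([ 0.00201512, -0.00294053, -0.0043716 ,  0.00080115, -0.00097416,
        0.00050791]), 'joint_efforts': array([ 9.47268359e-05, -5.02847993e+01, -3.57468438e+01,  7.28830579e-02,
        2.50022777e-02, -8.93851734e-05]), 'tcp_pos': array([171.93525389, 652.18862122, 245.67268549]), 'eef_rot': array([ 0.70112756,  0.09029265,  0.70135289, -0.09149591]), 'ft_force': array([-0.00258275,  0.29625454,  0.04540861]), 'moment': array([-0.02893005, -0.01396891, -0.02163354]), 'gripper_width': 88.55514729123196} 8.0
```

View pics/scene0.png

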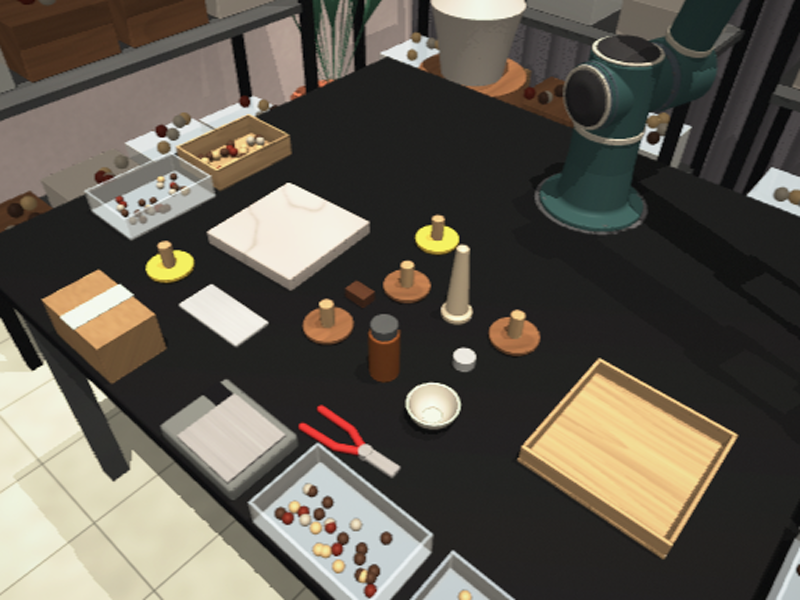

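View pics/side0.png

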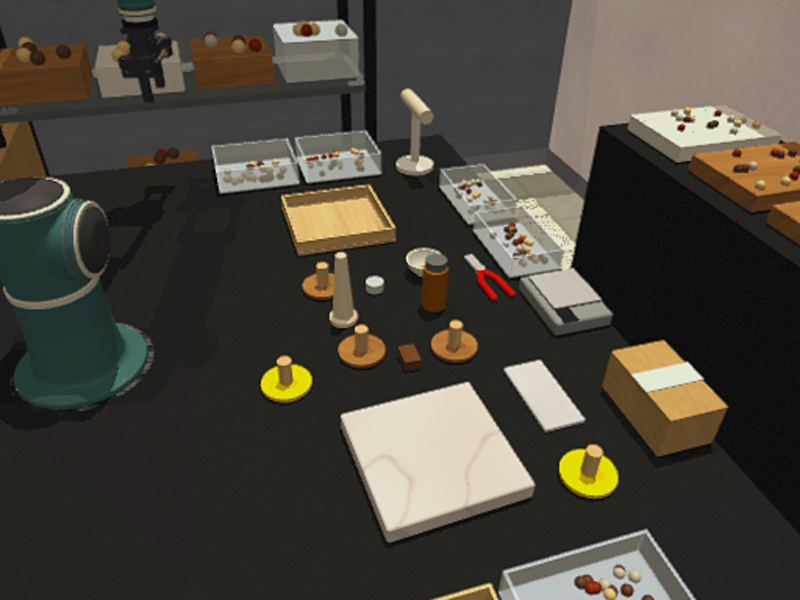

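View pics/wrist0.png

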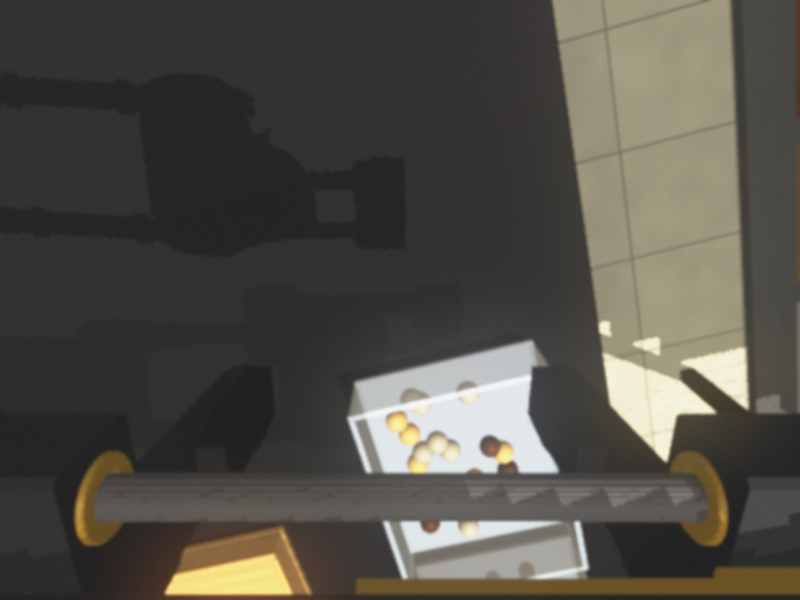

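The scene view (800 px) shows three brown stands at (328,323), (406,284) and (514,334). Yellow look-alikes are at (170,265) and (437,238), and I'll leave those alone. The plinth is at (288,233) and the box at (628,457). Next is an enlarged crop to confirm this, with HSV values.

```bash
python3 - <<'E'
import cv2,numpy as np
from workcell import *
a=camera("scene");b=camera("side")
cv2.imwrite("pics/s_raw.png",a[:,:,::-1]);cv2.imwrite("pics/d_raw.png",b[:,:,::-1])
c1=cv2.resize(a[140:260,180:360],(800,533),interpolation=cv2.INTER_CUBIC)
cv2.imwrite("pics/crop_s.png",c1[:,:,::-1])
c2=cv2.resize(b[150:250,160:320],(800,500),interpolation=cv2.INTER_CUBIC)
cv2.imwrite("pics/crop_d.png",c2[:,:,::-1])
h=cv2.cvtColor(a,cv2.COLOR_RGB2HSV)
for u,v in [(200,207),(209,195),(220,208),(260,170),(270,183),(330,209),(320,213),(232,188),(246,225),(280,152)]: print((u,v),h[v,u])
E
```

```text
(200, 207) [ 12 147 170]
(209, 195) [ 20 106 244]
(220, 208) [ 12 147 184]
(260, 170) [ 19 108 244]
(270, 183) [ 12 148 193]
(330, 209) [ 16 118 128]
(320, 213) [ 12 148 172]
(232, 188) [ 10 144 113]
(246, 225) [ 11 188  87]
(280, 152) [ 16 116 127]
```

View pics/crop_s.png

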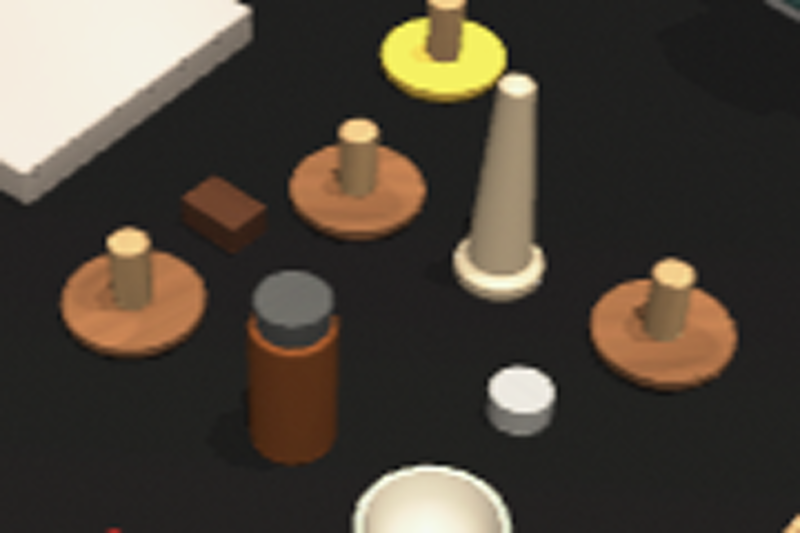

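View pics/crop_d.png

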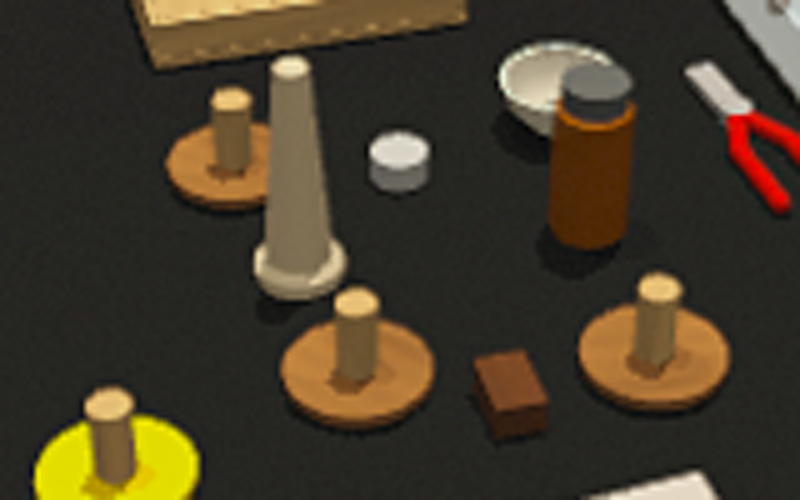

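Both enlarged crops confirm it: the three wooden-base stands have posts whose tops are the small bright discs, and the yellow bases are the decoys. Next I measure the post tops (z=58), plinth top (z=30), box rim (z=35) and the bystanders.

```bash
cat > h.py <<'E'
import cv2,numpy as np
from workcell import *
def ray(n,u,v,z):
    ci=camera_info(n);M=ci["world_to_cam"];R=M[:3,:3];t=M[:3,3]
    d=R.T@np.linalg.inv(ci["mtx"])@np.array([u,v,1.]);o=-R.T@t
    return o+d*(z-o[2])/d[2]
def proj(n,p):
    ci=camera_info(n);M=ci["world_to_cam"];q=ci["mtx"]@(M[:3,:3]@np.asarray(p,float)+M[:3,3]);return q[:2]/q[2]
def tri(p):  # {name:(u,v)}
    A=[];b=[]
    for n,(u,v) in p.items():
        ci=camera_info(n);M=ci["world_to_cam"];R=M[:3,:3]
        d=R.T@np.linalg.inv(ci["mtx"])@np.array([u,v,1.]);d/=np.linalg.norm(d);o=-R.T@M[:3,3]
        P=np.eye(3)-np.outer(d,d);A.append(P);b.append(P@o)
    return np.linalg.lstsq(np.vstack(A),np.hstack(b),rcond=None)[0]
def tops(n,img):
    h=cv2.cvtColor(img,cv2.COLOR_RGB2HSV)
    m=cv2.inRange(h,(14,80,205),(26,150,255))
    k,l,s,c=cv2.connectedComponentsWithStats(m)
    return [(c[i],s[i]) for i in range(1,k) if 12<s[i,4]<120 and s[i,2]<14 and s[i,3]<12]
E
python3 - <<'E'
from h import *
np.set_printoptions(precision=1,suppress=True)
im={n:cv2.imread(f)[:,:,::-1].copy() for n,f in [("scene","pics/s_raw.png"),("side","pics/d_raw.png")]}
for n in im:
    print(n)
    for c,s in tops(n,im[n]): print(c,s,ray(n,*c,58))
    h=cv2.cvtColor(im[n],cv2.COLOR_RGB2HSV)
    # base
    m=cv2.inRange(h,(8,100,100),(16,200,235)); k,l,s,c=cv2.connectedComponentsWithStats(m)
    for i in range(1,k):
        if 200<s[i,4]<1200: print(" base",c[i],s[i],ray(n,*c[i],10))
# eye points (800px scale)
S=.64
def P(n,u,v,z): return ray(n,u*S,v*S,z)
print("plinth scene",[P("scene",*q,30)[:2] for q in [(288,182),(370,229),(290,277),(207,233)]])
print("plinth side",[P("side",*q,30)[:2] for q in [(341,414),(470,384),(533,490),(388,530)]])
print("crate scene",[P("scene",*q,35)[:2] for q in [(601,360),(737,436),(666,551),(519,456)]])
print("crate side",[P("side",*q,35)[:2] for q in [(281,192),(378,186),(395,234),(297,246)]])
for k,q,z in [("bowl",(432,402),35),("jartop",(384,324),108),("cone top",(462,248),150),("cone foot",(457,312),5),("tin",(464,354),20),("block",(361,291),22)]: print(k,P("scene",*q,z))
for k,q,z in [("jartop",(436,262),108),("cone top",(341,255),150),("tin",(375,282),20),("block",(410,354),22)]: print(k,P("side",*q,z))
E
```

```text
scene
[138.6  96.6] [136  93   8   7  19] [ 459.6 -646.5   58. ]
[280.  139.5] [277 138   7   4  24] [ 330.4 -150.4   58. ]
[104.5 156.5] [101 155   8   4  26] [ 719.3 -461.    58. ]
[260.1 169. ] [257 167   8   5  32] [ 471.4 -106.1   58. ]
[208.5 194. ] [205 192   8   5  36] [ 633.4 -139.2   58. ]
[331.2 201.2] [327 199   9   6  38] [446.8 107.7  58. ]
[187.8 323.4] [185 321   7   6  32] [912.7  90.5  58. ]
[201.6 336.9] [199 334   7   7  36] [914.7 130.5  58. ]
[205.6 351.4] [201 348  10   8  61] [929.6 156.6  58. ]
[216.1 361.4] [213 358   7   8  38] [930.3 184.4  58. ]
[231.8 368.3] [230 365   4   7  18] [920.8 214.3  58. ]
[297.2 380.8] [294 378   7   6  31] [861.8 314.9  58. ]
 base [323.1  51.5] [298  37  41  25 405] [-328.  -444.3   10. ]
 base [260.  181.7] [245 167  31  26 482] [ 469.3 -107.    10. ]
 base [ 49.8 187. ] [ 27 173  48  31 610] [ 867.3 -516.9   10. ]
 base [209.5 207.3] [194 192  32  28 595] [ 633.3 -139.6   10. ]
 base [328.8 214. ] [313 198  33  28 602] [445.4 107.   10. ]
 base [380.2 322. ] [331 286  98  70 970] [632.7 361.4  10. ]
side
[205.6 169.6] [203
[... 533 characters left out ...]
cene [array([ 410.5, -481.4]), array([ 413.8, -246.5]), array([ 609. , -255.8]), array([ 628.4, -464.5])]
plinth side [array([ 395.1, -268.7]), array([ 611.7, -262.3]), array([ 616.8, -481.4]), array([ 407.7, -485.1])]
crate scene [array([423. , 250.3]), array([423. , 463.6]), array([648.5, 462.5]), array([653.8, 252.6])]
crate side [array([418.7, 478.5]), array([653.1, 447.7]), array([627.6, 216.6]), array([413.4, 224.9])]
bowl [660.7 106.3  35. ]
jartop [642.5  -3.7 108. ]
cone top [467.7   2.9 150. ]
cone foot [461.5   1.5   5. ]
tin [543.   76.8  20. ]
block [ 546.2 -144.7   22. ]
jartop [636.  -16.9 108. ]
cone top [459.1 -10.6 150. ]
tin [542.8  72.7  20. ]
block [ 543.1 -156.3   22. ]
```

Both views agree to about 3 mm. The stands are at S1≈(632,-140), S2≈(469,-107) and S3≈(445,106). I'll refine the plinth and box from their contours and check reachability.

```bash
cat >> h.py <<'E'
from scipy.spatial.transform import Rotation as Ro
def Q(s): # jaw axis along world x*s ; tool x down. camera sits at world y*s
    x=np.array([0,0,-1.]);y=np.array([s,0,0.]);R=np.c_[x,y,np.cross(x,y)]
    return Ro.from_matrix(R).as_quat(scalar_first=True)
E
python3 - <<'E'
from h import *
np.set_printoptions(precision=1,suppress=True)
im={n:cv2.imread(f)[:,:,::-1].copy() for n,f in [("scene","pics/s_raw.png"),("side","pics/d_raw.png")]}
for nm,lo,hi,z,seed in [("plinth",(0,0,190),(30,60,255),30,{"scene":(184,148),"side":(280,290)}),("crate",(12,60,60),(28,200,255),35,{"scene":(400,290),"side":(216,140)})]:
  for n in im:
    m=cv2.inRange(cv2.cvtColor(im[n],cv2.COLOR_RGB2HSV),lo,hi);m=cv2.morphologyEx(m,cv2.MORPH_CLOSE,np.ones((3,3)))
    for c in cv2.findContours(m,cv2.RETR_EXTERNAL,cv2.CHAIN_APPROX_NONE)[0]:
        if cv2.pointPolygonTest(c,seed[n],False)>0:
            p=np.array([ray(n,*q,z)[:2] for q in c[:,0,:]],np.float32)
            print(nm,n,len(c),cv2.minAreaRect(p), p.min(0),p.max(0))
for x,y,s in [(632,-140,-1),(469,-107,-1),(445,106,1),(512,-366,-1),(512,-366,1),(533,350,-1),(533,350,1),(512,-416,-1),(533,400,1)]:
    for z in (25,230): print(x,y,s,z,solve_ik([x,y,z],Q(s)))
E
```

```text
plinth scene 204 ((512.13037109375, -367.32354736328125), (218.02938842773438, 219.2252655029297), 3.184248447418213) [ 399.2 -482.3] [ 626.1 -252.8]
plinth side 311 ((508.371826171875, -370.9713134765625), (217.37939453125, 216.7199249267578), 3.4057681560516357) [ 393.8 -484.1] [ 622.3 -257. ]
crate scene 329 ((540.007568359375, 354.07635498046875), (243.04147338867188, 221.28541564941406), 0.23541925847530365) [418.3 243. ] [661.9 465. ]
crate side 414 ((516.1823120117188, 146.88958740234375), (656.72900390625, 235.6053466796875), 87.99592590332031) [ 395.7 -179.9] [638.1 471.4]
632 -140 -1 25 None
632 -140 -1 230 None
469 -107 -1 25 None
469 -107 -1 230 None
445 106 1 25 [ 0.2  0.1  2.2 -0.   0.8  0.2]
445 106 1 230 [ 0.2 -0.1  2.1 -0.   1.2  0.2]
512 -366 -1 25 [-0.7  0.4  1.9 -0.   0.9  2.5]
512 -366 -1 230 [-0.7  0.2  1.7 -0.   1.2  2.5]
512 -366 1 25 [-0.7  0.4  1.9 -0.   0.9 -0.7]
512 -366 1 230 [-0.7  0.2  1.7 -0.   1.2 -0.7]
533 350 -1 25 None
533 350 -1 230 None
533 350 1 25 [ 0.5  0.4  1.9 -0.   0.9  0.5]
533 350 1 230 [ 0.5  0.2  1.7 -0.   1.2  0.5]
512 -416 -1 25 [-0.7  0.4  1.8 -0.   0.9  2.4]
512 -416 -1 230 [-0.7  0.2  1.7 -0.   1.2  2.4]
533 400 1 25 [ 0.6  0.5  1.8 -0.   0.9  0.6]
533 400 1 230 [ 0.6  0.3  1.6 -0.   1.2  0.6]
```

```bash
cat >> h.py <<'E'
def QY(phi): # camera direction rotated phi from world +y toward +x; jaw axis perpendicular
    c,s=np.cos(phi),np.sin(phi)
    cam=np.array([s,c,0.]);x=np.array([0,0,-1.]);z=-cam;y=np.cross(z,x)
    return Ro.from_matrix(np.c_[x,y,z]).as_quat(scalar_first=True),cam
def press(c,q,d,tag):
    p=np.array(c)+33*np.array(d)
    goto([*p,60],q); t0=get_state()["t"]
    dwell(0.2)
    f0=get_state()["ft_force"]
    r=move_linear([*p,13],None,15,stop_force=3)
    dwell(0.25); s=get_state()
    print(tag,"stopped",r,"tip z",round(s["tcp_pos"][2]-8,2),"F",np.round(s["ft_force"]-f0,2),"t",round(s["t"],2))
    im=camera("scene");cv2.imwrite(f"pics/press_{tag}.png",im[:,:,::-1])
    im=camera("side");cv2.imwrite(f"pics/pressd_{tag}.png",im[:,:,::-1])
    move_linear([*p,60],None,100)
E
python3 - <<'E'
from h import *
for ph in (2.27,-2.27): print(ph,solve_ik([469,-107,25],QY(ph)[0]))
q,cam=QY(0);print(q,Q(1))
move_gripper(0,20); print(get_state()["t"],get_state()["gripper_width"])
goto([445,139,150],q);print(get_state()["t"])
press((445,106),q,(0,1),"S3")
E
```

```text
2.27 [-2.76090677e-01  1.56744863e-01  2.19668764e+00 -4.44089210e-16
  7.88160147e-01  1.99390932e+00]
-2.27 [-2.76090677e-01  1.56744863e-01  2.19668764e+00 -4.44089210e-16
  7.88160147e-01 -2.54609068e+00]
[ 0.5  0.5  0.5 -0.5] [ 0.5  0.5  0.5 -0.5]
1.55 0.23021850350156903
3.6667
S3 stopped True tip z 10.31 F [1.4  0.44 4.63] t 6.99
```

```bash
python3 - <<'E'
from h import *
a=cv2.imread("pics/press_S3.png")[180:240,290:370];b=cv2.imread("pics/pressd_S3.png")[150:200,170:250]
o=np.hstack([cv2.resize(a,(400,300),interpolation=3),cv2.resize(b,(400,300),interpolation=3)])
a=cv2.imread("pics/s_raw.png")[180:240,290:370];b=cv2.imread("pics/d_raw.png")[150:200,170:250]
o2=np.hstack([cv2.resize(a,(400,300),interpolation=3),cv2.resize(b,(400,300),interpolation=3)])
cv2.imwrite("pics/cmpS3.png",np.vstack([o,o2]))
E
```

```text
(no output)
```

View pics/cmpS3.png

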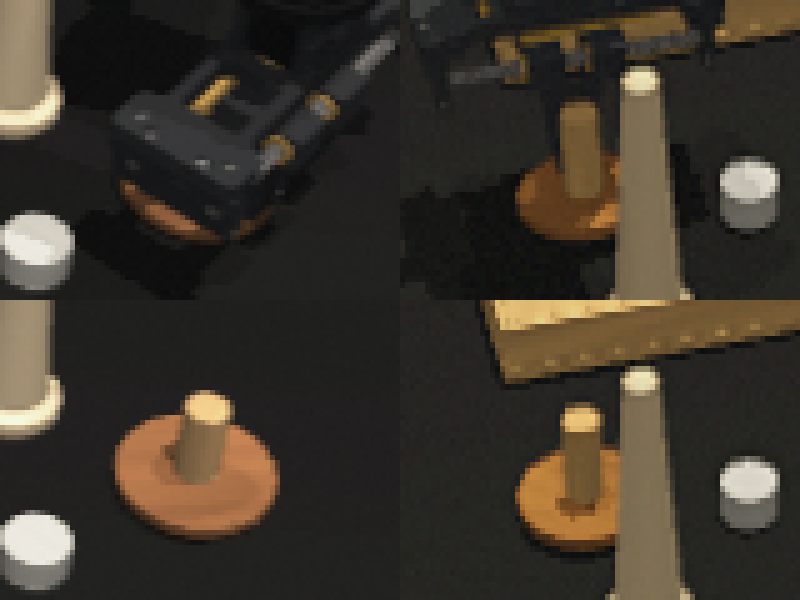

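The S3 result is ambiguous: the tip stopped at 10.3 mm, and the side view shows little tilt. I'll record force against depth in small steps.

```bash
cat >> h.py <<'E'
def profile(c,q,d,tag,z0=15,step=0.5,fmax=5):
    p=np.array(c)+33*np.array(d)
    if get_state()["tcp_pos"][2]>100: goto([*p,60],q)
    move_linear([*p,z0+8],None,100); dwell(0.1)
    f0=get_state()["ft_force"][2]; out=[]; z=z0
    im0=camera("side");cv2.imwrite(f"pics/pd0_{tag}.png",im0[:,:,::-1])
    while z>7:
        z-=step; move_linear([*p,z+8],None,20); s=get_state(); f=s["ft_force"][2]-f0
        out.append((z,round(s["tcp_pos"][2]-8,2),round(f,2)))
        if f>fmax: break
    dwell(0.15)
    s=get_state();out.append((round(s["tcp_pos"][2]-8,2),round(s["ft_force"][2]-f0,2)))
    im=camera("side");cv2.imwrite(f"pics/pd1_{tag}.png",im[:,:,::-1])
    print(tag,out,"t",s["t"])
    move_linear([*p,60],None,100)
E
python3 - <<'E'
from h import *
q,_=QY(0); print(get_state()["t"])
profile((445,106),q,(0,1),"S3")
E
```

```text
7.6667
S3 [(14.5, np.float64(14.87), np.float64(-1.5)), (14.0, np.float64(14.05), np.float64(-0.26)), (13.5, np.float64(13.42), np.float64(-1.07)), (13.0, np.float64(12.94), np.float64(0.21)), (12.5, np.float64(12.45), np.float64(-0.02)), (12.0, np.float64(12.13), np.float64(1.09)), (11.5, np.float64(11.67), np.float64(2.31)), (11.0, np.float64(11.14), np.float64(2.82)), (10.5, np.float64(10.57), np.float64(2.49)), (10.0, np.float64(10.36), np.float64(5.24)), (np.float64(10.33), np.float64(4.79))] t 10.9833
```

```bash
cat >> h.py <<'E'
def cmp(tag,r0,r1,c0,c1):
    f=lambda n:cv2.resize(cv2.imread(n)[r0:r1,c0:c1],(400,300),interpolation=3)
    cv2.imwrite(f"pics/cmp_{tag}.png",np.hstack([f(f"pics/pd0_{tag}.png"),f(f"pics/pd1_{tag}.png")]))
E
python3 -c "
from h import *
cmp('S3',155,200,180,240)"
```

```text
(no output)
```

View pics/cmp_S3.png

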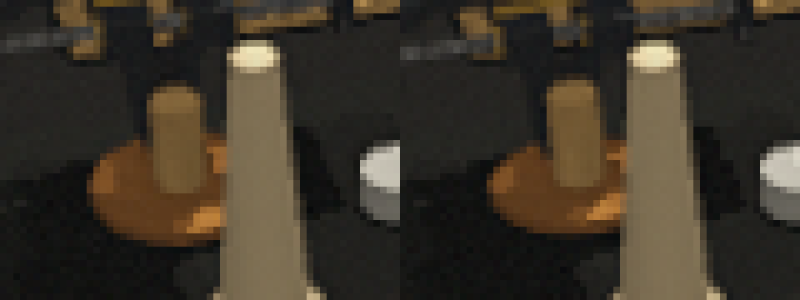

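S3 rocks: in the pressed frame (right) the base's near edge lifts from 245 to 235 px and the post top shifts from 85 to 78 px. The first contact, at 12 mm, yields at about 1–2.5 N. The tip then sinks 1.7 mm to a hard stop, which matches 7° of tilt with contact at the finger's inner edge, 24 mm from centre. I'll move S3 to the box.

```bash
cat >> h.py <<'E'
def pick(c,q,g=25):
    move_gripper(50,20)
    goto([*c,110],q); move_linear([*c,g],None,150)
    move_gripper(0,20); s=get_state(); print("grip w",round(s["gripper_width"],2),"t",round(s["t"],2))
    move_linear([*c,230],None,250); print("w lifted",round(get_state()["gripper_width"],2))
def place(c,q,zb,g=25,look=None):
    goto([*c,230],q)
    if look:
        im=camera("wrist");cv2.imwrite(f"pics/{look}.png",im[:,:,::-1])
    move_linear([*c,g+zb+12],None,200); dwell(.1)
    r=move_linear([*c,g+zb-1.5],None,20,stop_force=2.5)
    s=get_state();print("placed",r,"under z",round(s["tcp_pos"][2]-g,2),"t",round(s["t"],2))
    move_gripper(50,20); move_linear([*c,g+zb+95],None,200)
E
python3 - <<'E'
from h import *
q,_=QY(0)
pick((445,106),q)
goto([530,354,230],q)
for n in ("wrist","scene","side"):
    im=camera(n);cv2.imwrite(f"pics/carry_{n}.png",cv2.resize(im,(800,600))[:,:,::-1])
print(get_state()["tcp_pos"],get_state()["t"])
E
```

```text
grip w 23.84 t 14.03
w lifted 23.16
[530.09209335 352.32828392 230.27798202] 16.175
```

View pics/carry_wrist.png

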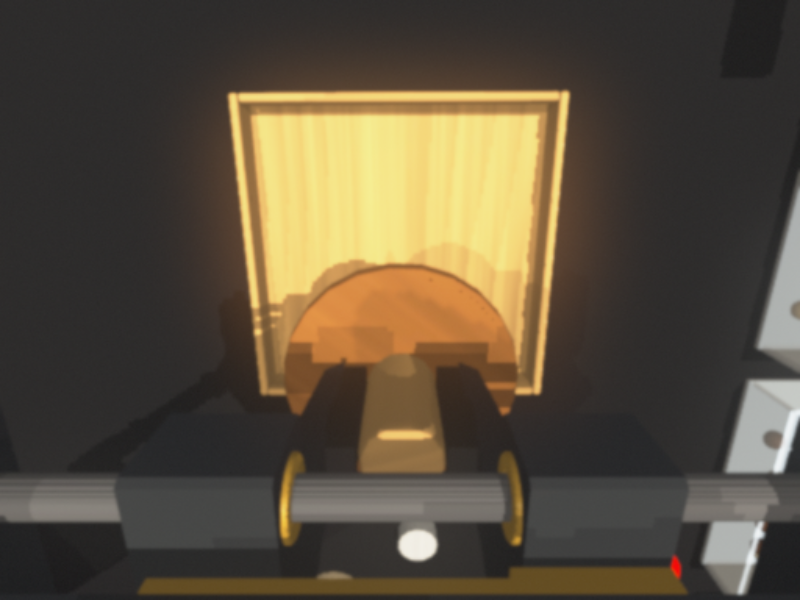

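View pics/carry_scene.png

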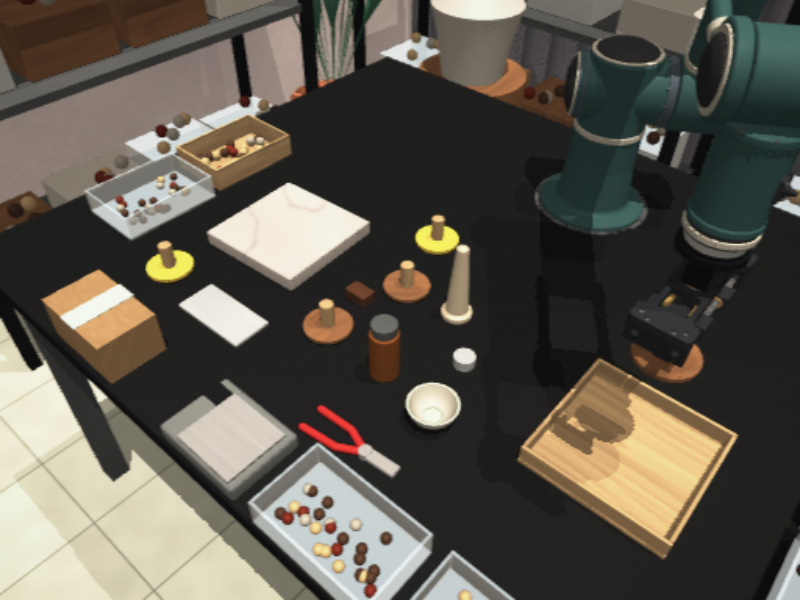

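S3 is held level and the box is seen whole. In the wrist view its rim corners are at (231,95), (569,93), (540,392) and (262,392). I'll compute its centre from those.

```bash
python3 - <<'E'
from h import *
s=get_state();ci=camera_info("wrist")
R=Ro.from_quat(s["eef_rot"],scalar_first=True).as_matrix();p=s["tcp_pos"]
M=ci["mount"];o=R@M[:3,3]+p
P=[]
for u,v in [(231,95),(569,93),(540,392),(262,392)]:
    d=R@M[:3,:3]@np.linalg.inv(ci["mtx"])@np.array([u*.64,v*.64,1]);q=o+d*(35-o[2])/d[2];P.append(q[:2]);print(q)
print(np.mean(P,0))
E
```

```text
[420.80080346 462.91025908  35.        ]
[638.96034077 463.68018047  35.        ]
[639.72328499 246.49089236  35.        ]
[420.73593904 246.7536644   35.        ]
[530.05509206 354.95874908]
```

Box centre measured at (530,355), with sides of 217–218 mm as expected. I'll place S3 at y+48, then test S2.

```bash
python3 - <<'E'
from h import *
q,_=QY(0)
place((530,403),q,6)
move_linear([530,403,230],None,250)
q2,cam=QY(2.27); c=np.array((468.5,-107)); p=c+33*cam[:2]
move_gripper(0,20)
goto([*p,230],q2)
im=camera("scene");cv2.imwrite("pics/after3.png",cv2.resize(im,(800,600))[:,:,::-1])
move_linear([*p,50],None,200);print(get_state()["t"])
profile(c,q2,cam[:2],"S2",z0=13.5)
cmp('S2',195,245,195,262)
E
```

```text
placed True under z 6.65 t 18.23
23.8417
S2 [(13.0, np.float64(13.2), np.float64(-0.05)), (12.5, np.float64(12.48), np.float64(-0.84)), (12.0, np.float64(12.42), np.float64(5.34)), (np.float64(12.43), np.float64(5.47))] t 25.325
```

View pics/cmp_S2.png

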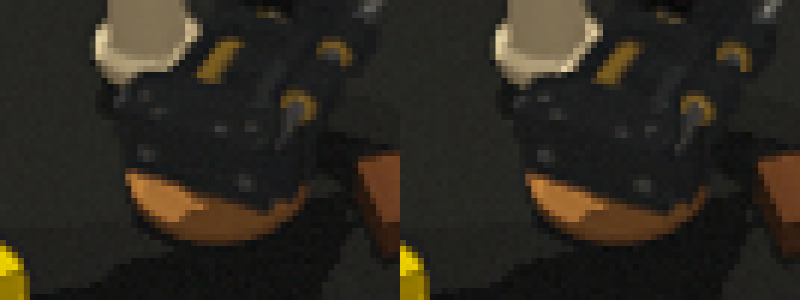

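View pics/after3.png

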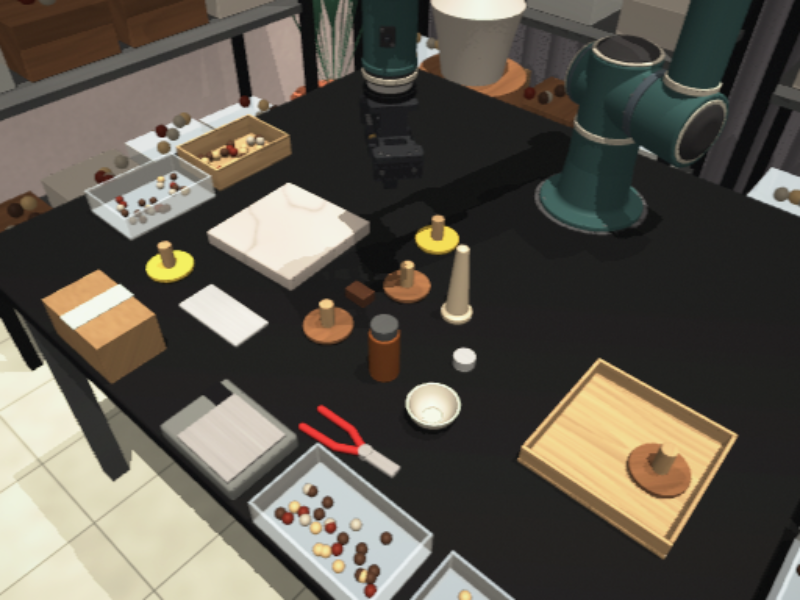

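S3 stands in the box at (660,470). S2 is steady: hard contact at 12.4 mm with 5.3 N and no visible change between frames. S2 goes to the plinth, then I test S1.

```bash
python3 - <<'E'
from h import *
q,_=QY(0)
q2,cam=QY(2.27); c=np.array((468.5,-107))
pick(c,q2)
place((511,-414),q,30)
move_linear([511,-414,200],None,250)
move_gripper(0,20)
c=np.array((631.5,-140))
goto([c[0],c[1]-33,200],q)
im=camera("scene");cv2.imwrite("pics/after2.png",cv2.resize(im,(800,600))[:,:,::-1])
move_linear([c[0],c[1]-33,50],None,200);print(get_state()["t"])
profile(c,q,(0,-1),"S1",z0=13.5)
cmp('S1',190,240,260,327)
E
```

```text
grip w 23.51 t 28.36
w lifted 23.4
placed True under z 30.56 t 33.26
37.625
S1 [(13.0, np.float64(13.34), np.float64(-0.43)), (12.5, np.float64(12.46), np.float64(-1.24)), (12.0, np.float64(12.13), np.float64(0.87)), (11.5, np.float64(11.69), np.float64(0.82)), (11.0, np.float64(11.1), np.float64(1.5)), (10.5, np.float64(10.51), np.float64(0.78)), (10.0, np.float64(10.35), np.float64(3.98)), (9.5, np.float64(10.26), np.float64(6.53)), (np.float64(10.25), np.float64(5.71))] t 40.3583
```

View pics/cmp_S1.png

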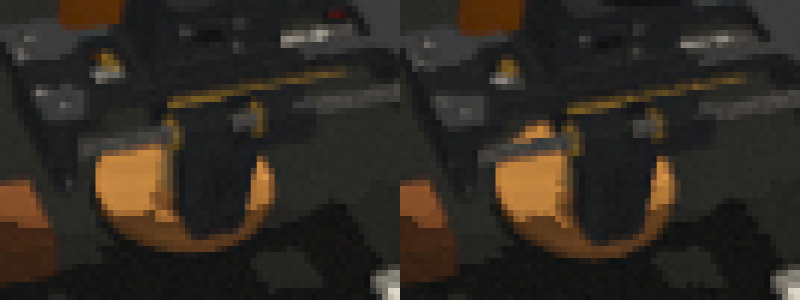

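View pics/after2.png

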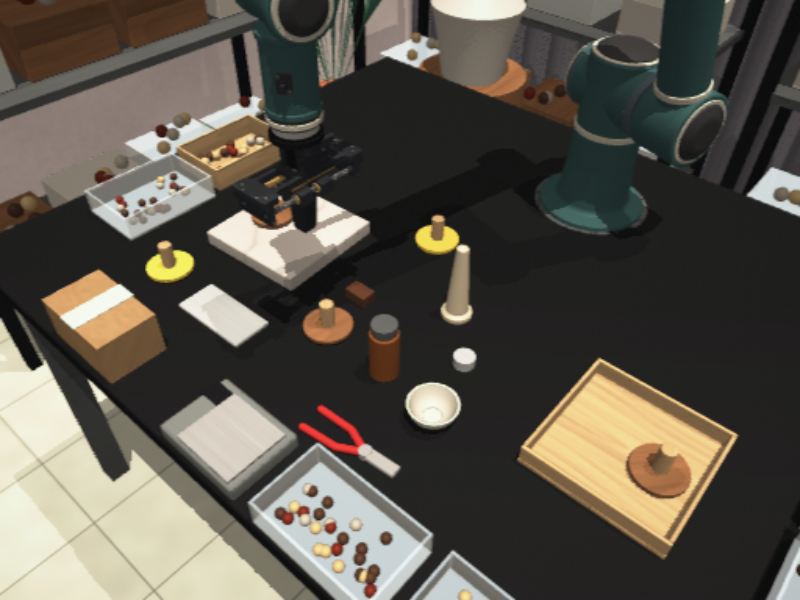

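S1 rocks: it shows the same 1.8 mm plateau at about 1 N, and the far rim rises into view in the pressed frame. S2 is on the plinth. I'll put S1 in the box, then retreat and check.

```bash
python3 - <<'E'
from h import *
q,_=QY(0)
c=(631.5,-140)
pick(c,q)
place((530,307),q,6)
move_linear([530,307,240],None,250)
goto([300,560,250],q)
for n in ("scene","side"):
    im=camera(n);cv2.imwrite(f"pics/fin_{n}.png",cv2.resize(im,(800,600))[:,:,::-1])
    for p,s in tops(n,im): print(n,p,ray(n,*p,64),ray(n,*p,88))
print(get_state()["t"])
E
```

```text
grip w 23.41 t 43.42
w lifted 23.27
placed True under z 6.31 t 47.82
scene [138.57894737  96.63157895] [ 465.1848571  -637.57918251   64.        ] [ 487.51459072 -602.00882547   88.        ]
scene [172.54166667 122.58333333] [ 489.52827702 -441.4651689    64.        ] [ 511.07074007 -412.23717426   88.        ]
scene [280.  139.5] [ 337.03076146 -145.46874397   64.        ] [ 363.50502154 -125.81332683   88.        ]
scene [104.53846154 156.46153846] [ 722.84536215 -453.54601032   64.        ] [ 736.8423088 -423.9273191   88.       ]
scene [187.84375 323.40625] [914.63686191  93.4915928   64.        ] [922.43123703 105.41898976  88.        ]
scene [201.54054054 336.91891892] [916.62061735 133.11427316  64.        ] [924.35083746 143.76026553  88.        ]
scene [205.57377049 351.40983607] [931.36869604 159.09401246  64.        ] [938.62196064 168.8998154   88.        ]
scene [216.10526316 361.44736842] [932.07665303 186.65000201  64.        ] [939.30702218 195.5646393   88.        ]
scene [231.78947368 368.21052632] [922.57481724 216.03729037  64.        ] [930.11247747 224.00153748 
[... 151 characters left out ...]
1.53333333] [525.86304216 401.9650729   64.        ] [517.0157269  355.73065622  88.        ]
side [217.78571429 133.85714286] [526.67678534 305.55388861  64.        ] [517.8019771  262.57680339  88.        ]
side [181.27777778 230.55555556] [ 326.33086441 -159.58509529   64.        ] [ 324.22490854 -186.84707586   88.        ]
side [284.91803279 283.04918033] [ 517.89418195 -394.40414117   64.        ] [ 509.31610122 -413.73256638   88.        ]
side [379.76923077 288.03846154] [ 712.57420216 -466.01422187   64.        ] [ 697.4186962  -482.92324137   88.        ]
side [390.28571429 378.80952381] [ 622.14975202 -656.67961373   64.        ] [ 610.04931077 -667.14684553   88.        ]
51.0083
```

View pics/fin_scene.png

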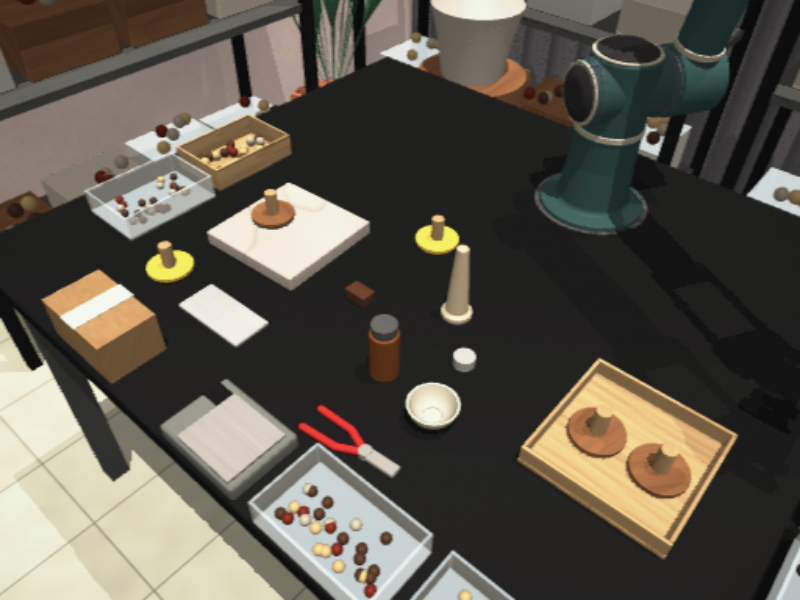

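View pics/fin_side.png

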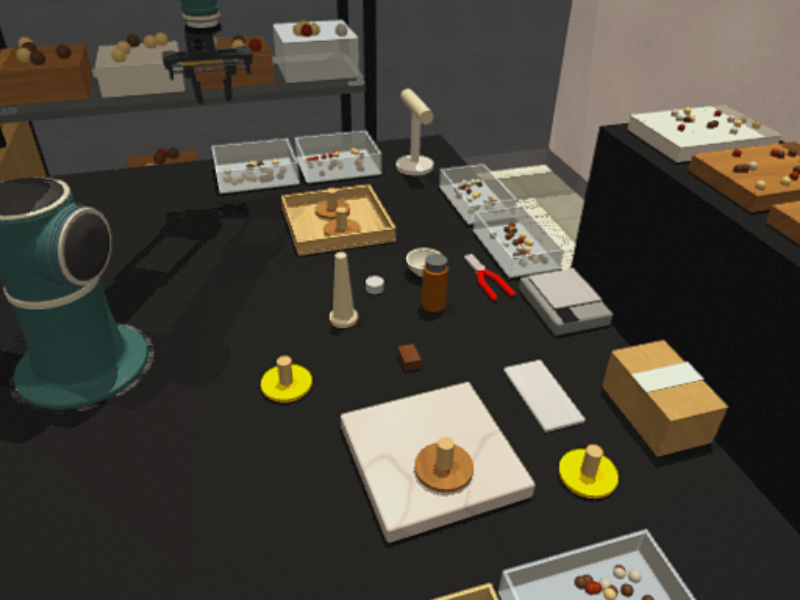

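All three stands are upright. The post tops measure (526,402) and (527,306) at z=64 in the box, and about (511,-412) at z=88 on the plinth, each within 5 mm of plan. The bystanders have not visibly moved and the robot is clear of everything.

```bash
python3 -c "
from workcell import *
dwell(0.3);print(sign_off())"
```

```text
the job is handed in; nothing more can be done
None
```

I pressed all three stands on their rims, sorted them, and handed the job in at about 51 s of the 72 s allowed. No verdict is reported back.

| Stand (start position, mm) | Press result | Where it went |
|---|---|---|
| (469, -107) | Steady: hard contact at the 12 mm base top with 5 N, no sinking | Plinth |
| (445, 106) | Rocks: yielded at about 1–3 N, sank 1.7 mm to a hard stop | Box |
| (632, -140) | Rocks: yielded at about 1–1.5 N, sank 1.8 mm to a hard stop | Box |

**Press tests:** The first press on the (445, 106) stand was unclear, so I repeated it in 0.5 mm steps. The sinking was less than the stated 3 mm because the 18 mm wide fingertip rides on its inner edge, about 24 mm from the centre. At that point, 7° of tilt gives 1.7 mm. The side pictures showed both rocking stands tilt and the steady one stay still.

**Final checks:**
- **Placement:** All three stands were upright. The plinth stand was seen by both cameras within about 2 mm of where I meant to put it. The two in the box were measured by the side camera only, within about 4 mm.
- **Surroundings:** By eye, no bystander or yellow look-alike had moved, and the arm was clear of everything.
- **Not measured:** I did not put a number on the final tilt angles.

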